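Open the slanted filter housing

ROBOT

A 6-joint arm with a two-finger parallel gripper is mounted at the origin on a cart in front of the work surface, level with it; the furniture and walls round the work are solid. World frame = base frame: x ahead of the robot, y to its left, z up, the work surface at z = 0. Lengths are in m, angles in rad, forces in N, time in s.
With the tool pointing down it reaches from about 0.3 to 0.775 m from the base axis. Payload 14.6 kg.
Tool frame: the origin (TCP) lies at the very end of the fingers, on their centre line; the grasp point (between the pads) lies 19 mm behind it; z points along the fingers, y is the line along which they close (so a half turn about z gives the same grasp; the last joint's range is limited). The gripper opens to 94 mm and grips with 3 to 60 N. Pads are 16 mm wide; open, the fingers measure 119 mm over their backs; the gripper's body (75 mm by 177 mm) begins 78 mm behind the grasp point.
Start: joints at [1.184, 0.3, 1.521, -0, 1.321, -0.067], TCP at [0.173, 0.522, 0.205] pointing down, gripper open.
Joint ranges: [-3.03, 3.03], [-0.79, 2.21], [0.23, 2.52], [-1.04, 4.18], [0, 3.07], [-2.55, 2.55]. Speed limits (rad/s): [2.22, 2.22, 2.57, 3.14, 3.14, 3.14].

INTERFACE

Orientations are given as [roll, pitch, yaw] about the fixed x, y, z axes, in that order (R = Rz(yaw) Ry(pitch) Rx(roll)).
In Python, from station import ctrl gives the robot as it stands.
- The arm moves only by the shell command python3 -m pendant 'ROWS' [OPENING] [FORCE]. ROWS is JSON, a list of rows, each a list of 2 entries, a list of its own where there are three numbers: the shift along the world's x, y, z in cm, then the turn about the world's z in rad. A call has 1 to 20 rows; each row shifts and turns the commanded pose from where the row before left it; what a row does not reach is not made up. A row lasts 1/12 s, in which the tool goes at most 41.7 mm and 7.16 degrees, less where a joint would pass 70% of its speed; a pose out of reach is approached as far as the arm can. A call is refused whole if a number of a shift passes 4.17 or a number of a turn 0.125, either way. A call with a gripper value outside its range is refused whole. OPENING is the opening, from 0 (shut) to 1 (fully open), set as the call begins (- or left out, the last holds). The fingers move at their own pace and stop on an object; FORCE is the grip in N (left out, the last holds). Time passes only in rows, so rows that do not move let the fingers close. It gives the time, the measured TCP pose, the force, the opening and the grip force at its end, in the units of the state.
- ctrl.get_obs(): the state, without advancing time (a new reading comes with each control period).
- ctrl.camera(name): name is "scene" or "top" or "wrist"; returns a dict with "color" (400x640x3 uint8, red, green, blue), "intrinsics" (3x3 intrinsics, pixels), "camera_from_world" (4x4, takes a point from world to camera coordinates). Camera axes: x right, y down, z forward; pixel columns grow to the right and rows downward; lengths in m; the calibration is good to about 2 mm. A picture is of the moment at which its call begins. There is no depth.
- ctrl.hand_in(): hands the job in; it is judged then, once.
The state is a dict: "time_s": time; "qpos": joint angles; "joint_vel": joint speeds; "tau": joint torques, N m; "ee_pos": TCP position; "eef_rot": TCP orientation; "force": force on the tool from outside, world axes, zero at the start; "moment": the same for the moment, N m; "grip_width": finger opening in m; "grip_force": force on a finger pad.
Only numpy, scipy, OpenCV 4.12 (cv2) and the standard library are available. Lean on these libraries where they do the work, as an engineer would, in place of code of your own. Each camera call takes 0.05 s, during which the arm holds its last target. There are 200 camera calls.

TASK

Open the slanted filter housing for an element change: turn its bayonet cover anticlockwise (seen from above the cover) about a quarter turn until its two ears come out from under the claws, lift the cover straight off along the slanting axis, and lay it flat, grip bar up, inside the shallow metal tray. Do not drop the cover, let go of it once it lies in the tray, and leave the things standing round about where they are.

Things in the scene. Friction and masses are not known exactly. Their poses are not given: they have to be found in the camera images.
- housing: Filter housing, bare aluminium flange on a white body, on a fixed steel stand (base 120 x 130 mm, centre 25 mm behind the origin along the level part of x), axis slanting 30 degrees from vertical, to the robot's left and front. Origin: centre of its 128 mm round flange face (the cover's seat), 135 mm above the worktop. z: up and out along the slanting axis; y level; x up the slope. Its bore is 74 mm wide.
- claw_plane (a point): Point on the housing's axis level with the top of its two opposite claws (16.5 mm above the seat), housing's axes. The claws reach in to 48 mm from the axis, undersides 10.5 mm above the seat, and hold the cover's ears. Angle of cover x from housing x, anticlockwise about z: 0 closed stop, ears free of the claws from about 70 degrees, open stop 87 degrees.
- cover_grip (a point): Bayonet cover (loose, plain grey, about 0.25 kg): 90 mm disc, 18 mm thick, with a grip bar across the top 64 mm long, 16 wide, 38 tall. This point: on the axis inside the bar, 19 mm above the disc's top and 19 mm below the bar's top, 37 mm above the seat face. x along the bar, z out along the axis. Starts locked, at 0 to 9 degrees of angle. Turns with light friction only.
- cover: The same cover; origin on its axis at the seat face, same axes. Two ears (20 mm wide, 8 thick) in line with the bar reach 57 mm from the axis. Below the seat face a 68 mm spigot, 12 mm long, sits in the bore with 2 to 3 mm play all round: raise it over 12 mm along the axis before moving sideways. It lies flat on the spigot: origin then 12 mm, cover_grip 49 mm above the support.
- tray_in (a point): Shallow square steel tray, 170 x 170 mm, 14 mm high, walls and floor 4 mm thick, standing fixed on the worktop. This point is the centre of its inner floor, z up, x and y along its sides. (Equipment hoods hang over the rear of the bench, behind the housing and tray: keep the arm's wrist to the front.)
- resist_bottle: Bystander: brown bottle, 52 mm wide, 114 mm tall. Origin: centre of underside.
- wafer_tub: Bystander: round cream tub, 68 mm wide, 46 mm tall. Origin: centre of underside.
- swab_tub: Bystander: round tub with a wide lid, 58 mm wide, 68 mm tall. Origin: centre of underside.
- wipes_box: Bystander: carton 62 x 170 x 52 mm, long along its y. Origin: centre of underside.

How it is judged:
On the way, in this order (a step that is already met when the one before it is completed fails the run):
1. the cover, still in its seat, is turned until its ears are out from under the claws (angle between the x axis of cover_grip and the x axis of housing, either way round above 1.13 rad and z of cover_grip in the frame of housing below 0.044 m and distance between cover_grip and housing below 0.045 m), for 0.1 s.
2. the cover is lifted off, clear of the housing (distance between cover_grip and housing above 0.075 m), for 0.1 s.
At the end, for the whole second after the job is handed in: The cover lies at rest flat on the tray's floor (within 5 mm of that height, tilted under 0.08 rad), grip bar up, its axis within 45 mm of the tray's centre along each side, and is let go (x of cover_grip in the frame of tray_in between -0.045 and 0.045 m and y of cover_grip in the frame of tray_in between -0.045 and 0.045 m and z of cover_grip in the frame of tray_in between 0.044 and 0.054 m and angle between cover_grip's own z axis and vertical below 0.08 rad and linear speed of cover below 0.02 m/s and contact force between the fingers and cover below 0.1 N); the robot touches nothing.
It fails at once if the cover is dropped (falls freely by more than about 3 cm) (linear speed of cover above 0.75 m/s and contact force between the fingers and cover below 0.05 N).
It fails at once if a bystander is moved by more than 3 cm (distance of any of resist_bottle, wafer_tub, swab_tub, wipes_box from where it was at the start of the episode above 0.03 m).
It also fails if it takes over 48 s, if anything falls off the work surface, if the arm or the gripper's body presses on something with over 40 N, if the wrist force passes 120 N, or if a joint passes its speed limit or range.

## Working session

There is one attempt and no reset: what is moved stays moved. The work goes in short steps, Python scripts to look and compute and a shell command to move; the robot and the scene stay as the last step left them, time stands still between calls to the robot, and variables do not carry over. Pictures are saved under pics/ and viewed, at most 10 in all, crops included, and the job is handed in when it is done.

```bash
mkdir -p pics
cat > h.py <<'E'
import numpy as np, cv2, json
from station import ctrl
def snap(n,tag):
    c=ctrl.camera(n); cv2.imwrite(f'pics/{tag}.png',c['color'][:,:,::-1])
    np.savez(f'pics/{tag}.npz',K=c['intrinsics'],T=c['camera_from_world']); return c
def ray(tag,u,v):
    d=np.load(f'pics/{tag}.npz'); R=d['T'][:3,:3]; t=d['T'][:3,3]
    return -R.T@t, R.T@np.linalg.solve(d['K'],[u,v,1])
def onz(tag,u,v,z):
    o,r=ray(tag,u,v); return o+r*(z-o[2])/r[2]
def proj(tag,P):
    d=np.load(f'pics/{tag}.npz'); p=d['K']@((d['T'][:3,:3]@np.atleast_2d(P).T)+d['T'][:3,3:]); return (p[:2]/p[2]).T
E
python3 - <<'E'
from h import *
for n in('top','scene'): snap(n,n+'0'); print(n,ray(n+'0',320,200))
a=cv2.imread('pics/top0.png');cv2.imwrite('pics/top0v.png',cv2.resize(a,(800,500)))
print(ctrl.get_obs())
E
```

```text
top (array([ 0.42426496, -0.03645901,  1.80748396]), array([ 0.07110581, -0.01964406, -0.99735477]))
scene (array([ 0.13230022, -0.86680123,  1.20236178]), array([ 0.27010019,  0.57658737, -0.77119289]))
{'time_s': 0.1, 'qpos': array([ 1.18436871e+00,  3.00423999e-01,  1.52149405e+00, -1.61948313e-05,
        1.32070310e+00, -6.65903012e-02]), 'joint_vel': array([-0.00044544, -0.00118337, -0.00034511,  0.00138845,  0.00164062,
        0.00055275]), 'tau': array([-8.43104754e-04, -5.32653880e+01, -3.53273535e+01,  7.08963582e-02,
        2.35901383e-02, -5.14088356e-05]), 'ee_pos': array([0.17284272, 0.52189638, 0.20494898]), 'eef_rot': array([-3.14056540e+00, -5.27847332e-05,  2.82175932e+00]), 'force': array([-0.08115409, -0.01074073,  0.39038091]), 'moment': array([-0.00658284,  0.00170766,  0.0196818 ]), 'grip_force': 0.0, 'grip_width': 0.0939432326864515}
```

View pics/top0.png

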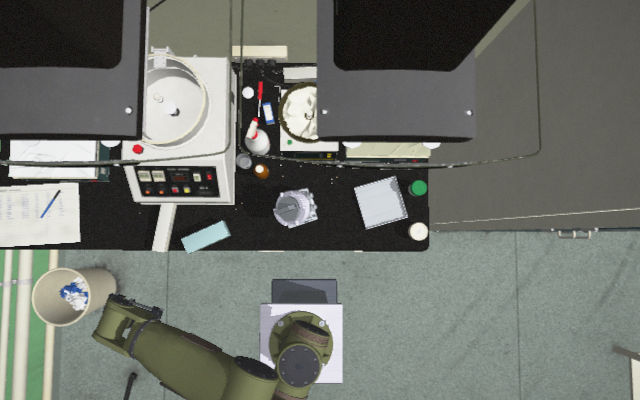

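View pics/scene0.png

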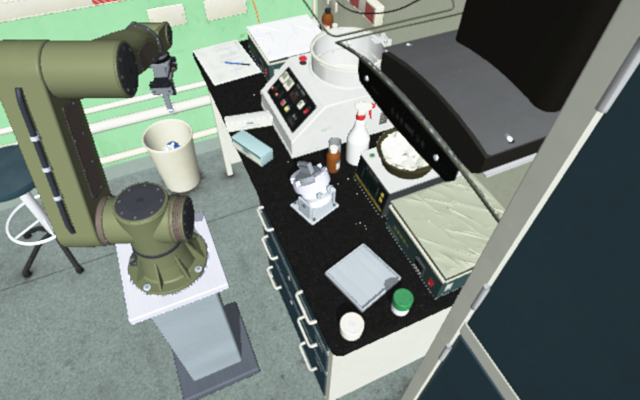

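The top view shows the housing at about (295,208), the tray at (381,203), the carton at (206,237), the bottle at (262,171) and the tubs at (418,188) and (418,231). I'll enlarge the housing in both views next.

Run:
```python
from h import *
a=cv2.imread('pics/top0.png')[170:250,255:335];b=cv2.imread('pics/scene0.png')[150:230,275:355]
c=cv2.imread('pics/top0.png')[165:245,345:425]
f=lambda x:cv2.resize(x,(400,400),interpolation=cv2.INTER_CUBIC)
cv2.imwrite('pics/crop.png',np.hstack([f(a),f(b)]))
for u,v in((356,187),(395,178),(408,217),(368,228)): print(onz('top0',u,v,.014))
print(onz('top0',294,208,.16),onz('top0',262,165,.114))
print(proj('top0',[[0,0,0],[.4,0,.1],[.5,0,.1]]))
```

```text
[ 0.60402614 -0.21302771  0.014     ]
[ 0.64043004 -0.36678179  0.014     ]
[ 0.48717337 -0.41632524  0.014     ]
[ 0.44353651 -0.25948133  0.014     ]
[0.51245469 0.02437303 0.16      ] [0.67431005 0.14619182 0.114     ]
[[300.79951896 343.09560503]
 [300.93728918 239.23314485]
 [301.11714082 212.24113361]]
```

View pics/crop.png

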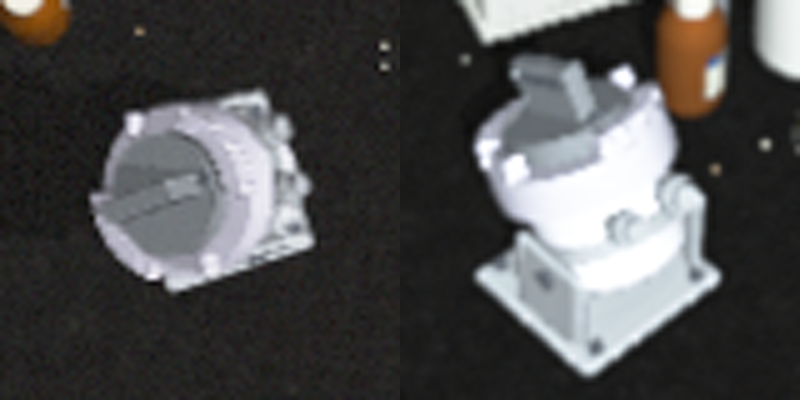

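The flange in this crop faces left and slightly towards the robot, with the bar running from lower left (100,208) to upper right (200,180). The claws aren't clear enough. I'll move over the housing for a wrist view.

```bash
python3 -m pendant '[[[0,0,4],0],[[0,0,4],0],[[2,-3,1],0],[[2,-3,1],0],[[2,-3,1],0],[[2,-3,1],0],[[2,-3,1],0],[[2,-3,1],0],[[2,-3,1],0],[[2,-3,1],0],[[2,-3,1],0],[[2,-3,1],0],[[2,-3,1],0],[[2,-3,0],0],[[2,-3,0],0],[[2,-3,0],0],[[0,0,0],0],[[0,0,0],0]]'
python3 - <<'E'
from h import *
snap('wrist','w1')
o,r=ray('w1',320,200);print(o,r, proj('w1',[[.5,.03,.135]]))
E
```

```text
time_s: 1.6
ee_pos: [0.4533, 0.101, 0.3948]
eef_rot: [-3.141, -0.001, 2.819]
force: [0.9, 0.3, -0.2]
grip_width: 0.0937
grip_force: 0.0
[0.38643659 0.12349053 0.57386409] [ 0.24240032 -0.07280221 -0.96750762] [[279.35061462 215.77332407]]
```

View pics/w1.png

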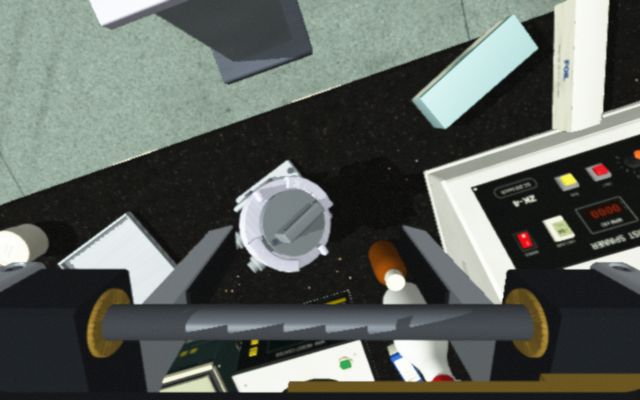

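The wrist view shows the flange centred near (288,222), the bar from (278,238) to (322,210), and the tray corner at (128,213). I'll enlarge it to pick features.

Run:
```python
from h import *
a=cv2.imread('pics/w1.png')[155:280,225:350]
cv2.imwrite('pics/crop2.png',cv2.resize(a,(600,600),interpolation=cv2.INTER_CUBIC))
```

```text
(no output)
```

View pics/crop2.png

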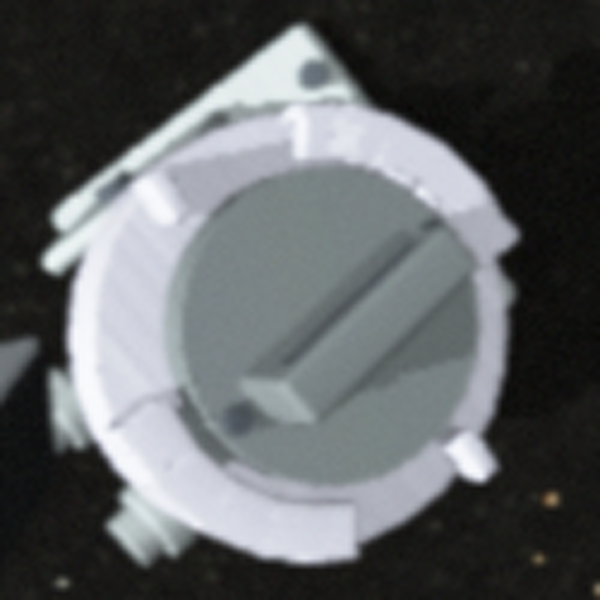

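```bash
cat >> h.py <<'E'
def Rh(yaw):
    c,s=np.cos(yaw),np.sin(yaw); a=np.pi/6
    return np.array([[c,-s,0],[s,c,0],[0,0,1]])@np.array([[np.cos(a),0,-np.sin(a)],[0,1,0],[np.sin(a),0,np.cos(a)]])
def model(p):
    R=Rh(p[2]); o=np.array([p[0],p[1],.135]); c,s=np.cos(p[3]),np.sin(p[3])
    Rc=R@np.array([[c,-s,0],[s,c,0],[0,0,1]])
    return o,R,Rc
E
python3 - <<'E'
from h import *
from scipy.optimize import least_squares
W=lambda u,v:np.array([225+u/4.8,155+v/4.8])
bar={(1,-1):None}
t=np.linspace(0,2*np.pi,181)[:,None]
circ=lambda r,z:np.hstack([r*np.cos(t),r*np.sin(t),0*t+z])
def res(p,full=False):
    o,R,Rc=model(p)
    b=proj('w1',o+np.array([[.032,-.008,.056],[.032,.008,.056],[-.032,.008,.056],[-.032,-.008,.056]])@Rc.T)
    # uphill end is image lower-left; y of housing
    obs=np.array([W(290,374),W(313,420),W(474,265),W(430,222)])
    e=[(b-obs).ravel()]
    d=proj('w1',o+circ(.045,.018)@R.T); f=proj('w1',o+circ(.064,0)@R.T)
    e.append([d[:,0].max()-W(478,0)[0],d[:,1].max()-W(0,487)[1],d[:,1].min()-W(0,165)[1],f[:,0].min()-W(70,0)[0]])
    c,s=np.cos(p[2]),np.sin(p[2])
    B=[[p[0]+c*p[4]-s*q,p[1]+s*p[4]+c*q,.006] for q in(-p[5],p[5])]
    g=proj('top0',B); e.append((g-[[317.6,218.6],[308,188.6]]).ravel())
    # base plate edge in wrist view: direction only of side edge skipped
    return np.concatenate(e)
best=None
for y0 in(-1.27,):
    r=least_squares(res,[.5,.03,y0,.08,.085,.062],loss='soft_l1')
    print(r.x,r.cost); print(res(r.x).round(1))
p=r.x; np.save('p.npy',p); o,R,Rc=model(p)
r2=lambda x:np.round(x,4)
print('grip',r2(o+R@[0,0,.037]),'axis',r2(R[:,2]),'x',r2(R[:,0]),'y',r2(R[:,1]))
a=cv2.imread('pics/w1.png'); s=cv2.imread('pics/scene0.png')
for im,tag in((a,'w1'),(s,'scene0')):
    for P in(circ(.064,0),circ(.045,.018),np.array([[.032,-.008,.056],[.032,.008,.056],[-.032,.008,.056],[-.032,-.008,.056],[.032,-.008,.056]])@(R.T@Rc).T):
        cv2.polylines(im,[np.int32(proj(tag,o+P@R.T)*16)],False,(0,0,255),1,cv2.LINE_AA,4)
f=lambda x:cv2.resize(x,(400,400),interpolation=cv2.INTER_CUBIC)
cv2.imwrite('pics/fit.png',np.hstack([f(a[165:265,240:340]),f(s[150:230,275:355])]))
E
```

```text
[ 0.51284189  0.0390075  -1.25924264  0.02987945  0.08654196  0.06202842] 12.073045481613837
[-4.9  1.9 -1.2  2.1  0.8 -0.4  2.3 -1.  -1.2 -0.4 -0.7  2.7 -0.1 -0.2
 -0.  -0.2]
grip [0.5072 0.0566 0.167 ] axis [-0.1533  0.4759  0.866 ] x [ 0.2655 -0.8243  0.5   ] y [0.9519 0.3065 0.    ]
```

View pics/fit.png

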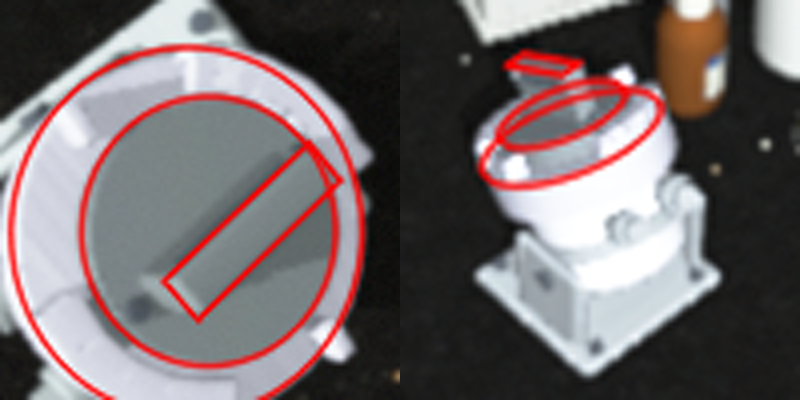

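The fit is good; the bright strip at the uphill end is the bar's end face. To turn the cover I'll straddle the bar with the fingers 44 mm apart, their line lagging the bar by about 65°, and twist both ends at once.

```bash
python3 -m pendant '[[[1.3,-1,-4],-0.118],[[1.3,-1,-4],-0.118],[[1.3,-1,-4],-0.118],[[1.4,-1.1,-3.5],-0.118],[[0,0,-2],0],[[0,0,0],0],[[0,0,0],0]]' 0.47 20
python3 - <<'E'
from h import *
print(ctrl.get_obs()['qpos'].round(2)); p=np.load('p.npy'); o,R,Rc=model(p); print((o+R@[0,0,.045]).round(4))
E
```

```text
time_s: 2.23
ee_pos: [0.504, 0.0633, 0.2252]
eef_rot: [-3.141, -0.001, 2.352]
force: [-0.2, 0.6, 0.7]
grip_width: 0.0507
grip_force: 0.0
[ 0.05  0.19  1.61  0.    1.34 -0.73]
[0.5059 0.0604 0.174 ]
```

```bash
python3 -m pendant '[[[0.2,-0.3,0],0],[[0,0,-2],0],[[0,0,-2],0],[[0,0,-1.7],0],[[0,0,0],0],[[0,0,0],0.1],[[0,0,0],0.1],[[0,0,0],0.1],[[0,0,0],0.1],[[0,0,0],0.1],[[0,0,0],0.1],[[0,0,0],0]]' 0.47 20
python3 - <<'E'
from h import *
s=snap('wrist','w2');o=ctrl.get_obs();print(o['moment'])
cv2.imwrite('pics/w2c.png',cv2.resize(cv2.imread('pics/w2.png')[100:400,120:520],(800,600)))
E
```

```text
time_s: 3.23
ee_pos: [0.5074, 0.0596, 0.1703]
eef_rot: [3.141, 0.003, 2.955]
force: [0.5, 1.3, 0.3]
grip_width: 0.0443
grip_force: 1.0
[ 0.14068986 -0.08868848 -0.00102877]
```

View pics/w2c.png

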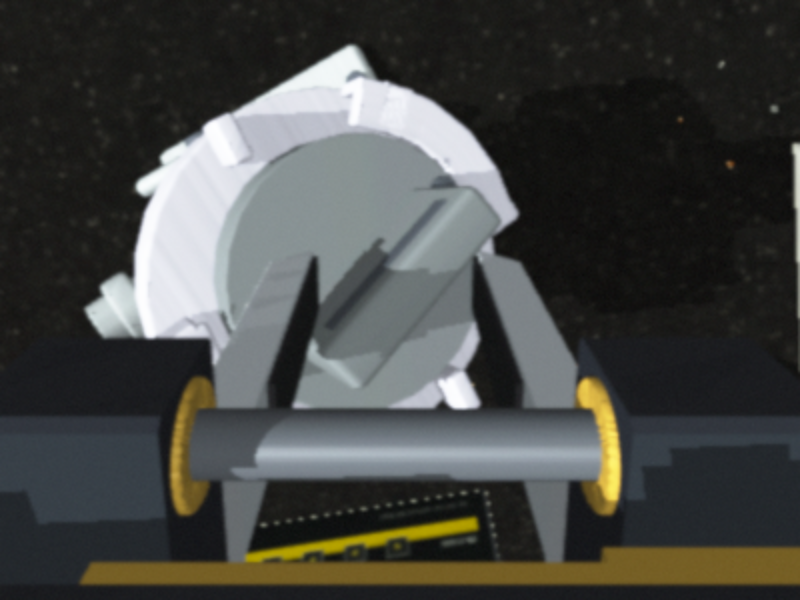

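The fingers straddle the bar, at about (310,280) and (495,280), and are just touching it. The force is low, so I'll keep turning.

```bash
python3 -m pendant '[[[0,0,0],0.1],[[0,0,0],0.1],[[0,0,0],0.1],[[0,0,0],0.1],[[0,0,0],0.1],[[0,0,0],0]]'; python3 -m pendant '[[[0,0,0],0.1],[[0,0,0],0.1],[[0,0,0],0.1],[[0,0,0],0]]'
python3 - <<'E'
from h import *
s=snap('wrist','w3');o=ctrl.get_obs();print(o['moment'],o['qpos'][5])
cv2.imwrite('pics/w3c.png',cv2.resize(cv2.imread('pics/w3.png')[100:400,120:520],(800,600)))
E
```

```text
time_s: 3.78
ee_pos: [0.5077, 0.0601, 0.1701]
eef_rot: [3.141, 0.005, -2.831]
force: [3.7, 5.3, 6.3]
grip_width: 0.0443
grip_force: 4.4
time_s: 4.12
ee_pos: [0.5083, 0.0612, 0.1713]
eef_rot: [-3.141, 0.008, -2.532]
force: [1.7, 13.7, 14.9]
grip_width: 0.0447
grip_force: 16.9
[ 3.05730892  0.0102097  -0.69176708] -2.131484509616109
```

View pics/w3c.png

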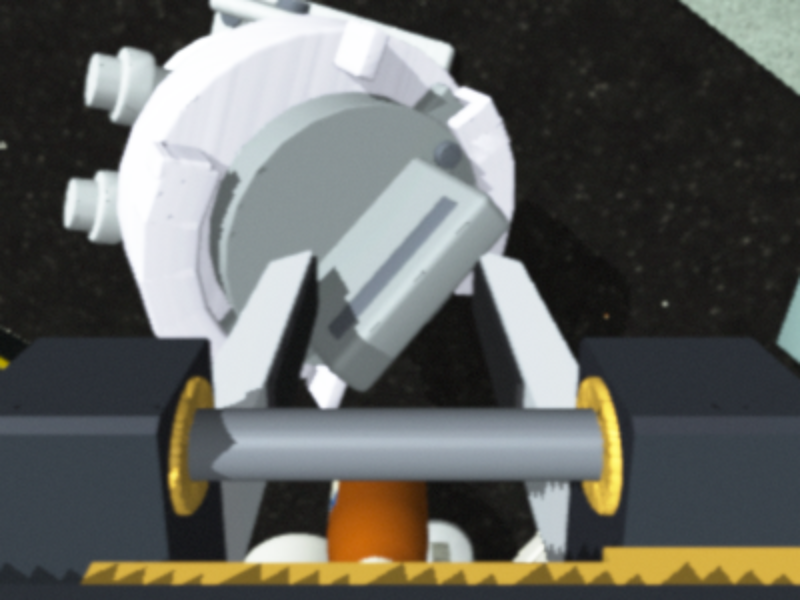

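The bar has turned with the fingers: its far end is at (460,190) and an ear shows at (440,95). I'll work out the angle from the ear.

Run:
```python
from h import *
p=np.load('p.npy');o,R,_=model(p)
S=lambda P:((proj('w3',P)-[120,100])*2).round()
for th in(40,50,60,70,80,87):
    c,s=np.cos(np.radians(th)),np.sin(np.radians(th)); Rc=R@np.array([[c,-s,0],[s,c,0],[0,0,1]])
    print(th,S(o+np.array([[.054,0,.009],[-.054,0,.009],[.032,.008,.056],[.032,-.008,.056],[-.032,.008,.056],[-.032,-.008,.056],[.032,-.008,.018]])@Rc.T).tolist())
```

```text
40 [[196.0, 317.0], [476.0, 146.0], [328.0, 382.0], [305.0, 342.0], [516.0, 255.0], [504.0, 212.0], [257.0, 273.0]]
50 [[212.0, 336.0], [467.0, 124.0], [341.0, 391.0], [310.0, 359.0], [514.0, 238.0], [494.0, 200.0], [263.0, 288.0]]
60 [[232.0, 351.0], [455.0, 105.0], [356.0, 397.0], [319.0, 373.0], [510.0, 223.0], [482.0, 191.0], [271.0, 301.0]]
70 [[254.0, 361.0], [438.0, 88.0], [372.0, 399.0], [330.0, 384.0], [502.0, 210.0], [467.0, 184.0], [281.0, 312.0]]
80 [[277.0, 367.0], [418.0, 74.0], [389.0, 398.0], [344.0, 393.0], [492.0, 198.0], [450.0, 181.0], [294.0, 320.0]]
87 [[295.0, 368.0], [401.0, 67.0], [401.0, 396.0], [354.0, 396.0], [483.0, 191.0], [437.0, 181.0], [303.0, 324.0]]
```

The angle is about 65°, and turning further this way would bind and use up joint 6. I'll back off and go up, turn the tool round, and take the bar by its ends. The end faces are vertical across the level axis, so the pads lie flat on them.

```bash
python3 -m pendant '[[[0,0,0],-0.12],[[0,0,2],-0.02],[[0,0,3],0],[[0,0,1],-0.12],[[0,0,0],-0.12],[[0,0,0],-0.12],[[0,0,0],-0.12],[[0,0,0],-0.12],[[0,0,0],-0.12],[[0,0,0],-0.12],[[0,0,0],-0.12],[[0,0,0],-0.12],[[0,0,0],-0.12],[[0,0,0],-0.12],[[0,0,0],-0.12],[[0,0,0],-0.12],[[0,0,0],-0.12],[[0,0,0],-0.12],[[0,0,0],-0.12],[[0,0,0],-0.12]]' 1 20
python3 -m pendant '[[[0,0,0],-0.06],[[0,0,0],0],[[0,0,0],0]]'
python3 - <<'E'
from h import *
s=snap('wrist','w4');o=ctrl.get_obs();print(o['qpos'][5])
p=np.load('p.npy');o,R,_=model(p)
a=cv2.resize(cv2.imread('pics/w4.png')[100:400,120:520],(800,600))
for th,col in((60,(0,0,255)),(70,(0,255,0))):
    c,s=np.cos(np.radians(th)),np.sin(np.radians(th)); Rc=R@np.array([[c,-s,0],[s,c,0],[0,0,1]])
    q=(proj('w4',o+np.array([[.032,.008,.056],[.032,-.008,.056],[-.032,-.008,.056],[-.032,.008,.056]])@Rc.T)-[120,100])*2
    cv2.polylines(a,[np.int32(q*16)],True,col,1,cv2.LINE_AA,4)
cv2.imwrite('pics/w4c.png',a)
E
```

```text
time_s: 5.83
ee_pos: [0.5067, 0.0593, 0.2292]
eef_rot: [3.14, -0.0, 1.56]
force: [0.3, 0.7, -0.2]
grip_width: 0.0937
grip_force: 0.0
time_s: 6.08
ee_pos: [0.5067, 0.0593, 0.2287]
eef_rot: [3.14, -0.0, 1.51]
force: [0.3, 0.9, -0.6]
grip_width: 0.0944
grip_force: 0.0
0.1046917653174001
```

View pics/w4c.png

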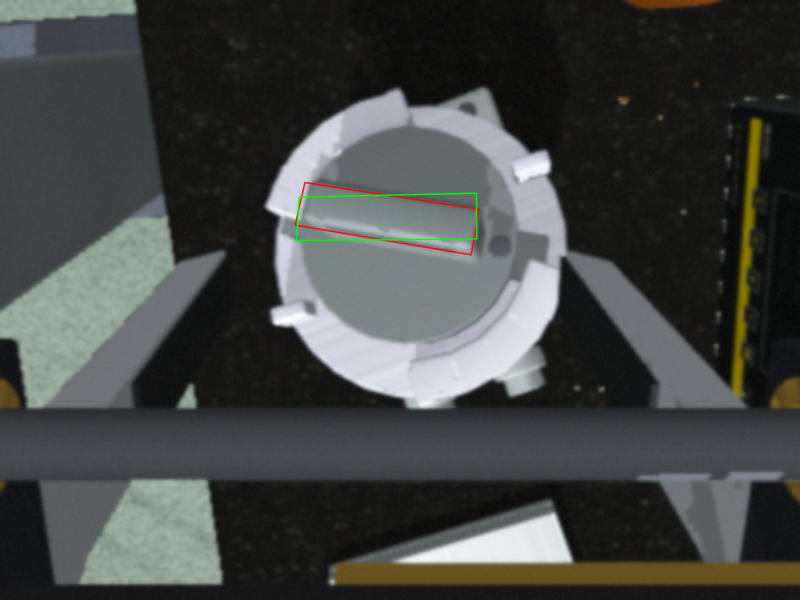

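The bar fits the model at about 63°, with the right ear half out at (530,245). I'll descend over the bar ends, grip lightly and turn the rest of the way.

```bash
python3 -m pendant '[[[0,0,-2.5],-0.05],[[0,0,-2.5],0],[[0,0,-2.2],0],[[0,0,0],0],[[0,0,0],0]]' 1 8 && python3 -m pendant '[[[0,0,0],0],[[0,0,0],0],[[0,0,0],0],[[0,0,0],0],[[0,0,0],0],[[0,0,0],0],[[0,0,0],0],[[0,0,0],0],[[0,0,0],0],[[0,0,0],0]]' 0.6 8
```

```text
time_s: 6.55
ee_pos: [0.5067, 0.0592, 0.1552]
eef_rot: [-3.141, 0.0, 1.461]
force: [2.1, 0.6, -0.8]
grip_width: 0.094
grip_force: 0.8
time_s: 7.38
ee_pos: [0.5084, 0.0591, 0.1566]
eef_rot: [3.136, -0.001, 1.46]
force: [16.3, -1.7, -7.2]
grip_width: 0.0882
grip_force: 7.1
```

Run:
```python
from h import *
p=np.load('p.npy');o,R,_=model(p)
for n,(u,v) in dict(post_r=(530,165),post_l=(290,315),claw_r=(558,265),claw_l=(272,208),ear_r=(535,245),barR=(480,235)).items():
  for zl in((.0165,.03) if n!='barR' else (.056,)):
    c,r=ray('w4',120+u/2,100+v/2); nn=R[:,2]; q=o+nn*zl; P=c+r*((q-c)@nn)/(r@nn); print(n,zl,P.round(4),(R.T@(P-o)).round(4))
print('tip pads in housing frame')
s=ctrl.get_obs();t=s['ee_pos']; 
for sg in(1,-1):
  for dx in(-.008,.008):
    P=t+np.array([sg*.044,0,0])*1+np.array([0,dx,0]); print(P.round(4),(R.T@(P-o)).round(4))
snap('wrist','w5'); snap('scene','s5'); snap('top','t5')
print(s['force'],s['moment'],s['qpos'])
a=cv2.imread('pics/w5.png')[130:330,180:480]; b=cv2.imread('pics/s5.png')[110:230,265:385]
cv2.imwrite('pics/v10.png',np.hstack([cv2.resize(a,(450,300),interpolation=cv2.INTER_CUBIC),cv2.resize(b,(300,300),interpolation=cv2.INTER_CUBIC)]))
```

```text
post_r 0.0165 [0.5632 0.0726 0.1445] [-0.0096  0.0582  0.0165]
post_r 0.03 [0.5605 0.0756 0.158 ] [-0.006   0.0566  0.03  ]
post_l 0.0165 [0.4621 0.0184 0.1564] [ 0.0142 -0.0546  0.0165]
post_l 0.03 [0.4646 0.0242 0.1693] [ 0.0166 -0.0505  0.03  ]
claw_r 0.0165 [0.5695 0.0369 0.1652] [0.0319 0.0533 0.0165]
claw_r 0.03 [0.5666 0.0417 0.1777] [0.0334 0.052  0.03  ]
claw_l 0.0165 [0.4547 0.058  0.1333] [-0.0319 -0.0495  0.0165]
claw_l 0.03 [0.4577 0.0617 0.1474] [-0.0272 -0.0456  0.03  ]
ear_r 0.0165 [0.5618 0.0438 0.1601] [0.0215 0.048  0.0165]
ear_r 0.03 [0.5592 0.0483 0.1728] [0.0235 0.0469 0.03  ]
barR 0.056 [0.5365 0.0599 0.1924] [0.0178 0.0289 0.056 ]
tip pads in housing frame
[0.5524 0.0511 0.1566] [0.0114 0.0414 0.0184]
[0.5524 0.0671 0.1566] [-0.0018  0.0463  0.026 ]
[0.4644 0.0511 0.1566] [-0.012  -0.0424  0.0319]
[0.4644 0.0671 0.1566] [-0.0252 -0.0375  0.0395]
[16.27574387 -1.6874552  -7.16133506] [-0.19636742 -2.75697112  0.16183437] [ 4.42882021e-02  2.59089689e-01  1.69171549e+00 -2.81841733e-04
  1.18539693e+00  1.54722168e-01]
```

The far fingertip is level with the disc's uphill rim, because the finger line isn't yet along the housing's level axis. I'll open, raise 8 mm, close again and turn.

```bash
python3 -m pendant '[[[0,0,0],0],[[0,0,0.4],0],[[0,0,0.4],0],[[0,0,0],0],[[0,0,0],0]]' 1 8 && python3 -m pendant '[[[0,0,0],0],[[0,0,0],0],[[0,0,0],0],[[0,0,0],0],[[0,0,0],0],[[0,0,0],0],[[0,0,0],0],[[0,0,0],0]]' 0.6 8
```

```text
time_s: 7.95
ee_pos: [0.5065, 0.0592, 0.1643]
eef_rot: [3.141, -0.0, 1.46]
force: [0.3, -0.3, 0.5]
grip_width: 0.0943
grip_force: 0.0
time_s: 8.62
ee_pos: [0.5063, 0.0593, 0.1637]
eef_rot: [-3.141, -0.0, 1.46]
force: [-2.2, 1.3, -0.2]
grip_width: 0.0688
grip_force: 7.7
```

```bash
python3 -m pendant '[[[0,0,0],0.08],[[0,0,0],0.08],[[0,0,0],0.08],[[0,0,0],0.08],[[0,0,0],0.06],[[0,0,0],0],[[0,0,0],0]]'
python3 - <<'E'
from h import *
snap('wrist','w6');snap('top','t6');snap('scene','s6');print(ctrl.get_obs()['moment'])
E
```

```text
time_s: 9.2
ee_pos: [0.5068, 0.059, 0.1639]
eef_rot: [3.141, 0.0, 1.838]
force: [2.6, -1.7, 0.0]
grip_width: 0.0646
grip_force: 8.0
[-2.03056852e-01 -5.46884106e-01  3.57109532e-04]
```

The width reads 64.6 mm, so the pads lie along the bar at about 87°. I'll open, lower 1 cm, grip firmly and start lifting along the axis.

```bash
python3 -m pendant '[[[0,0,0],0],[[0,0,0],0],[[0,0,-0.5],0],[[0,0,-0.5],0],[[0,0,0],0]]' 0.82 8 && python3 -m pendant '[[[0,0,0],0],[[0,0,0],0],[[0,0,0],0],[[0,0,0],0],[[0,0,0],0],[[0,0,0],0]]' 0.5 40 && python3 -m pendant '[[[-0.03,0.1,0.17],0],[[-0.06,0.19,0.35],0],[[-0.06,0.19,0.35],0],[[-0.06,0.19,0.35],0],[[0,0,0],0]]'
python3 - <<'E'
from h import *
snap('scene','s7')
E
```

```text
time_s: 9.77
ee_pos: [0.5059, 0.0592, 0.1524]
eef_rot: [-3.14, -0.001, 1.84]
force: [0.1, -0.6, -0.6]
grip_width: 0.0771
grip_force: 0.0
time_s: 10.27
ee_pos: [0.5066, 0.0592, 0.1539]
eef_rot: [3.141, 0.0, 1.84]
force: [2.8, 0.0, -0.9]
grip_width: 0.0637
grip_force: 39.5
time_s: 10.68
ee_pos: [0.5022, 0.065, 0.1624]
eef_rot: [-3.133, -0.0, 1.84]
force: [4.4, -5.1, -31.2]
grip_width: 0.0626
grip_force: 39.4
```

The lift meets 31 N, so I need to see whether the ears are clear and whether the cover has risen.

Run:
```python
from h import *
snap('wrist','w7');snap('top','t7')
p=np.load('p.npy');o,R,_=model(p); c,s=np.cos(1.5),np.sin(1.5);Rc=R@np.array([[c,-s,0],[s,c,0],[0,0,1]])
f=lambda n,u,v,w,h,W,H:cv2.resize(cv2.imread(f'pics/{n}.png')[v:v+h,u:u+w],(W,H),interpolation=cv2.INTER_CUBIC)
cv2.imwrite('pics/v10.png',np.vstack([np.hstack([f('w6',200,130,200,150,400,300),f('w7',200,130,200,150,400,300)]),np.hstack([f('s6',275,130,106,80,400,300),f('s7',275,130,106,80,400,300)])]))
```

```text
(no output)
```

View pics/v10.png

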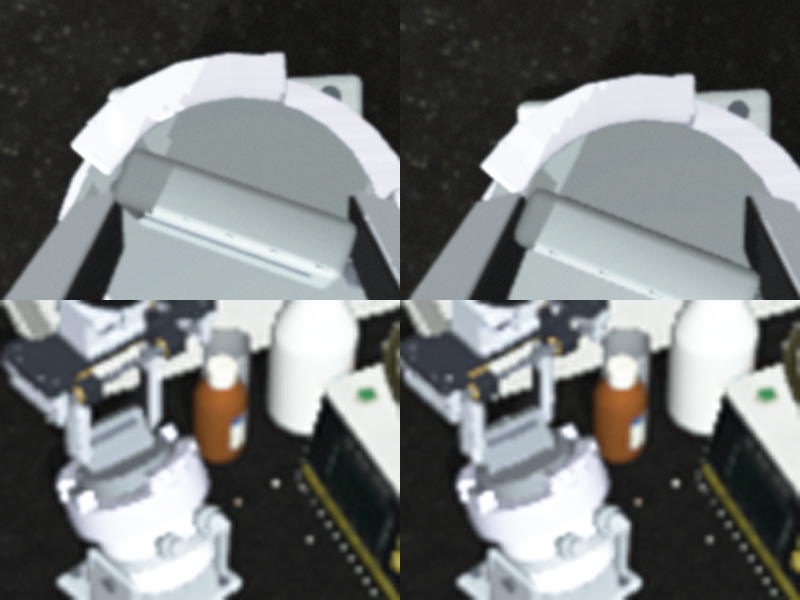

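The bar is still skewed about 17° to the fingers (corners at (115,190) and (355,240) in the wrist crop). It slid between the pads and is still near 66°, so the ears are held. I'll set it back down, let go, and push the near bar end round with closed fingers to the open stop.

```bash
python3 -m pendant '[[[0.06,-0.19,-0.35],0],[[0.06,-0.19,-0.35],0],[[0.09,-0.29,-0.52],0],[[0,0,0],0]]' && python3 -m pendant '[[[0,0,0],0],[[0,0,0],0],[[0,0,0.5],0],[[0,0,2],0],[[0,0,3],0],[[0,0,0],0]]' 1 20
python3 - <<'E'
from h import *
p=np.load('p.npy');o,R,_=model(p); dn=np.array([-R[0,0],-R[1,0],0]);dn/=np.linalg.norm(dn)
for th in(60,66,72,78,84,87):
    c,s=np.cos(np.radians(th)),np.sin(np.radians(th)); Rc=R@np.array([[c,-s,0],[s,c,0],[0,0,1]])
    Q=o+Rc@[-.022,.008,.056]; x=Rc[:,0]; print(th,(Q+.008*dn).round(4),'line',np.arctan2(x[1],x[0]).round(3))
print(dn)
E
```

```text
time_s: 11.17
ee_pos: [0.5075, 0.0597, 0.156]
eef_rot: [3.138, -0.0, 1.84]
force: [-0.5, 2.7, 13.1]
grip_width: 0.0625
grip_force: 39.7
time_s: 11.67
ee_pos: [0.5081, 0.0593, 0.214]
eef_rot: [3.135, 0.002, 1.84]
force: [0.7, 0.3, 1.0]
grip_width: 0.0938
grip_force: 0.0
60 [0.4827 0.0834 0.1745] line -0.152
66 [0.4815 0.0815 0.1754] line -0.056
72 [0.4804 0.0795 0.1763] line 0.037
78 [0.4796 0.0774 0.1773] line 0.13
84 [0.4791 0.0753 0.1784] line 0.221
87 [0.4789 0.0742 0.1789] line 0.266
[-0.30653789  0.95185846  0.        ]
```

```bash
python3 -m pendant '[[[-1.6,1.9,0],0],[[-1.6,1.9,0],0],[[0,0,0],0],[[0,0,0],0],[[0,0,0],0],[[0,0,0],0],[[0,0,0],0],[[0,0,0],0],[[0,0,0],0],[[0,0,0],0],[[0,0,0],0],[[0,0,0],0],[[0,0,0],0]]' 0 20 && python3 -m pendant '[[[0,0,-2.5],0],[[0,0,-2.4],0],[[0,0,0],0],[[0,0,0],0]]'
```

```text
time_s: 12.75
ee_pos: [0.4745, 0.0972, 0.2088]
eef_rot: [-3.142, -0.0, 1.84]
force: [-0.4, 0.3, 0.3]
grip_width: 0.0112
grip_force: 0.0
time_s: 13.08
ee_pos: [0.4742, 0.0972, 0.1597]
eef_rot: [-3.14, -0.0, 1.84]
force: [0.2, 0.2, 0.5]
grip_width: 0.0004
grip_force: 0.0
```

```bash
python3 -m pendant '[[[0.06,-0.4,0],0],[[0.06,-0.4,0],0],[[0.06,-0.4,0],0],[[0.06,-0.3,0],0],[[0.05,-0.3,0],0],[[0,0,0],0]]' && python3 -m pendant '[[[0.05,-0.3,0],0],[[0.05,-0.2,0],0],[[0,0,0],0],[[0,0,0],0]]'
```

```text
time_s: 13.58
ee_pos: [0.4774, 0.082, 0.1621]
eef_rot: [3.138, -0.006, 1.84]
force: [-11.7, 28.3, 16.9]
grip_width: 0.0004
grip_force: 14.7
time_s: 13.92
ee_pos: [0.4779, 0.0795, 0.1631]
eef_rot: [3.138, -0.01, 1.841]
force: [-20.4, 44.6, 29.6]
grip_width: 0.0009
grip_force: 24.1
```

```bash
python3 -m pendant '[[[-0.06,0.5,0],0],[[-0.2,0.8,0],0],[[0,0,0],0]]'
python3 - <<'E'
from h import *
p=np.load('p.npy');o,R,_=model(p);print(p)
def hp(tag,u,v,z=.018):
    c,r=ray(tag,u,v); n=R[:,2]; q=o+n*z; P=R.T@(c+r*((q-c)@n)/(r@n)-o); return np.hypot(P[0],P[1]).round(4),np.degrees(np.arctan2(P[1],P[0])).round(1)
print('w1',hp('w1',225+238/4.8,155+418/4.8))
print('w2 -',hp('w2',120+440/2,100+183/2)); print('w3 -',hp('w3',120+447/2,100+152/2))
print('w4',hp('w4',120+500/2,100+245/2)); print('w6',hp('w6',200+348/2,130+275/2))
E
```

```text
time_s: 14.17
ee_pos: [0.4758, 0.0878, 0.1604]
eef_rot: [3.141, 0.0, 1.84]
force: [-0.2, -0.3, 0.8]
grip_width: 0.0003
grip_force: 0.0
[ 0.51284189  0.0390075  -1.25924264  0.02987945  0.08654196  0.06202842]
w1 (np.float64(0.0363), np.float64(5.7))
w2 - (np.float64(0.0412), np.float64(-168.3))
w3 - (np.float64(0.0399), np.float64(-125.7))
w4 (np.float64(0.0392), np.float64(64.2))
w6 (np.float64(0.0367), np.float64(71.2))
```

The disc's dots give 64° before the end grip and about 70° after it, just short of free. A one-sided push side-loads the spigot and locks it, so I'll go back to the pure couple: wider stance, higher tips, centred between the contacts, and correcting side force as it turns.

```bash
python3 -m pendant '[[[0,0,2.5],0],[[0,0,2.5],-0.1],[[1,-0.9,0],-0.118],[[1,-0.9,0],-0.118],[[1,-0.8,0],-0.118],[[0,0,0],-0.118],[[0,0,0],-0.118],[[0,0,0],-0.118],[[0,0,0],-0.118],[[0,0,0],-0.118],[[0,0,0],-0.118],[[0,0,0],-0.118],[[0,0,0],-0.12],[[0,0,0],0],[[0,0,0],0]]' 0.6 20
python3 - <<'E'
from h import *
snap('wrist','w8')
p=np.load('p.npy');o,R,_=model(p)
a=cv2.cvtColor(cv2.imread('pics/w8.png'),cv2.COLOR_BGR2GRAY)
# disc-plane polar: dark dots near r 36-41
n=R[:,2]
for sgn,lab in((0,'+'),(180,'-')):
    th=np.radians(np.arange(50,100,2)+sgn); best=[]
    for t in th:
        P=np.array([o+R@[r*np.cos(t),r*np.sin(t),.018] for r in(.037,.0385,.04)]); q=proj('w8',P)
        best.append(int(np.mean([a[int(round(v)),int(round(u))] if 0<=v<400 and 0<=u<640 else 0 for u,v in q])))
    print(lab,best)
E
```

```text
time_s: 15.42
ee_pos: [0.5059, 0.0607, 0.2098]
eef_rot: [3.141, 0.0, 0.443]
force: [-0.1, 0.0, 0.5]
grip_width: 0.0565
grip_force: 0.0
+ [138, 140, 138, 139, 140, 140, 139, 132, 120, 96, 93, 89, 88, 88, 96, 111, 114, 116, 121, 124, 123, 125, 127, 122, 114]
- [150, 156, 165, 186, 198, 175, 137, 140, 179, 174, 148, 140, 140, 140, 140, 139, 139, 140, 140, 140, 139, 139, 140, 139, 139]
```

The cover dot is now at about 74°. I'll go down and turn by the couple in small steps.

```bash
python3 -m pendant '[[[0,0.15,-2],0],[[0,0,-1.7],0],[[0,0,0],0.1],[[0,0,0],0.1],[[0,0,0],0.08],[[0,0,0],0]]' && python3 -m pendant '[[[0,0,0],0.08],[[0,0,0],0.06],[[0,0,0],0]]'&& python3 -m pendant '[[[0,0,0],0.06],[[0,0,0],0.06],[[0,0,0],0]]'
```

```text
time_s: 15.97
ee_pos: [0.5058, 0.0625, 0.1728]
eef_rot: [-3.142, 0.0, 0.727]
force: [0.4, -0.7, -0.4]
grip_width: 0.0571
grip_force: 0.0
time_s: 16.22
ee_pos: [0.5059, 0.0626, 0.1729]
eef_rot: [3.141, -0.0, 0.862]
force: [-0.4, 0.5, 1.0]
grip_width: 0.0566
grip_force: 1.1
time_s: 16.47
ee_pos: [0.5063, 0.0631, 0.1736]
eef_rot: [3.141, -0.002, 0.98]
force: [0.5, 3.7, 5.8]
grip_width: 0.0563
grip_force: 5.8
```

```bash
python3 -m pendant '[[[0,0.1,0],0.06],[[0,0.05,0],0.06],[[0,0,0],0]]'&& python3 -m pendant '[[[0,0.05,0],0.06],[[0,0,0],0.04],[[0,0,0],0]]'
python3 - <<'E'
from h import *
print(ctrl.get_obs()['moment'])
snap('wrist','w9')
p=np.load('p.npy');o,R,_=model(p)
a=cv2.cvtColor(cv2.imread('pics/w9.png'),cv2.COLOR_BGR2GRAY)
for sgn,lab in((0,'+'),(180,'-')):
    L=[]
    for t in np.radians(np.arange(50,110,2)+sgn):
        q=proj('w9',np.array([o+R@[r*np.cos(t),r*np.sin(t),.018] for r in(.037,.0385,.04)]))
        L.append(int(np.mean([a[int(round(v)),int(round(u))] if 0<=v<400 and 0<=u<640 else 0 for u,v in q])))
    print(lab,L)
E
```

```text
time_s: 16.72
ee_pos: [0.5061, 0.0646, 0.1737]
eef_rot: [3.141, -0.001, 1.1]
force: [-0.8, 2.6, 7.7]
grip_width: 0.0562
grip_force: 7.8
time_s: 16.97
ee_pos: [0.5061, 0.0651, 0.1738]
eef_rot: [3.141, -0.002, 1.199]
force: [-1.1, 3.1, 8.8]
grip_width: 0.0564
grip_force: 8.6
[ 0.54814708  0.55630524 -0.55634652]
+ [189, 188, 188, 188, 189, 189, 189, 188, 189, 190, 189, 193, 201, 202, 201, 201, 201, 197, 168, 154, 142, 138, 143, 152, 167, 169, 169, 169, 168, 168]
- [188, 173, 161, 173, 191, 197, 199, 201, 203, 206, 208, 212, 215, 218, 237, 251, 249, 240, 229, 200, 201, 202, 201, 203, 203, 202, 203, 206, 207, 205]
```

The dot is now near 90° with only about 8 N of force, so the cover is at the open stop. I'll back off, rise, and line the fingers up with the bar.

```bash
python3 -m pendant '[[[0,0,0],-0.1],[[0,0,2],0],[[0,0,2.5],0],[[0,-0.3,0],0.12],[[0,-0.2,0],0.12],[[0,0,0],0.12],[[0,0,0],0.12],[[0,0,0],0.12],[[0,0,0],0.12],[[0,0,0],0],[[0,0,0],0],[[0,0,0],0]]' 1 20
python3 - <<'E'
from h import *
snap('wrist','w10');snap('scene','s10')
p=np.load('p.npy');o,R,_=model(p)
a=cv2.cvtColor(cv2.imread('pics/w10.png'),cv2.COLOR_BGR2GRAY)
for sgn,lab in((0,'+'),(180,'-')):
    L=[]
    for t in np.radians(np.arange(70,110,2)+sgn):
        q=proj('w10',np.array([o+R@[r*np.cos(t),r*np.sin(t),.018] for r in(.037,.0385,.04)]))
        L.append(int(np.mean([a[int(round(v)),int(round(u))] if 0<=v<400 and 0<=u<640 else 0 for u,v in q])))
    print(lab,L)
# bar top outline: rectify top plane (z=.056), 0.25mm/px, save edges -> Hough line angles
g=np.mgrid[-200:201,-200:201].transpose(1,2,0).reshape(-1,2)*.00025   # (y,x)
q=proj('w10',o+np.c_[g[:,1],g[:,0],0*g[:,0]+.056]@R.T).astype(np.float32).reshape(401,401,2)
r=cv2.remap(a,q[...,0],q[...,1],cv2.INTER_LINEAR); cv2.imwrite('pics/rect.png',r)
l=cv2.HoughLinesP(cv2.Canny(r,30,80),1,np.pi/360,40,minLineLength=120,maxLineGap=15)
for x1,y1,x2,y2 in (l[:,0] if l is not None else []): print([round((v-200)*.25,1) for v in(x1,y1,x2,y2)],round(np.degrees(np.arctan2(y2-y1,x2-x1))%180,1))
E
```

```text
time_s: 18.02
ee_pos: [0.5058, 0.0597, 0.2178]
eef_rot: [3.142, 0.0, 1.815]
force: [0.3, 0.8, 0.2]
grip_width: 0.094
grip_force: 0.0
+ [157, 156, 156, 157, 156, 156, 151, 132, 115, 118, 130, 113, 113, 120, 126, 123, 128, 128, 130, 133]
- [143, 144, 138, 126, 108, 104, 103, 116, 120, 142, 153, 154, 153, 155, 154, 155, 160, 158, 162, 161]
[np.float64(8.2), np.float64(-16.5), np.float64(10.5), np.float64(16.2)] 86.1
[np.float64(7.5), np.float64(-6.8), np.float64(10.0), np.float64(25.2)] 85.5
```

The rectified view puts the bar edge at 86°, matching the tool. I'll descend, grip and lift.

```bash
python3 -m pendant '[[[0,0,-2.5],0],[[0,0,-2.5],0],[[0,0,-1.4],0],[[0,0,0],0],[[0,0,0],0]]' 1 20 && python3 -m pendant '[[[0,0,0],0],[[0,0,0],0],[[0,0,0],0],[[0,0,0],0],[[0,0,0],0],[[0,0,0],0],[[0,0,0],0],[[0,0,0],0]]' 0.5 40 && python3 -m pendant '[[[-0.03,0.1,0.17],0],[[-0.06,0.19,0.35],0],[[-0.06,0.19,0.35],0],[[0,0,0],0]]'
```

```text
time_s: 18.53
ee_pos: [0.5057, 0.0597, 0.1539]
eef_rot: [-3.141, -0.0, 1.818]
force: [0.2, 0.2, 0.1]
grip_width: 0.094
grip_force: 0.0
time_s: 19.2
ee_pos: [0.5063, 0.0596, 0.1543]
eef_rot: [3.14, 0.0, 1.82]
force: [2.4, -1.4, 4.2]
grip_width: 0.064
grip_force: 39.8
time_s: 19.53
ee_pos: [0.5039, 0.065, 0.1629]
eef_rot: [-3.141, -0.001, 1.82]
force: [-0.7, -1.1, -3.0]
grip_width: 0.0637
grip_force: 39.7
```

It comes free at about 3 N, the cover's weight. I'll lift clear along the axis and carry it to the tray.

```bash
python3 -m pendant '[[[-0.09,0.29,0.52],0],[[-0.12,0.38,0.69],0],[[-0.12,0.38,0.69],0],[[-0.12,0.38,0.69],0],[[-0.12,0.38,0.69],0],[[-0.12,0.38,0.69],0],[[-0.12,0.38,0.69],0],[[0,0,0.8],0],[[0,0,0.8],0],[[0,0,0.8],0],[[0,0,0.8],0],[[0,0,0],0],[[0,0,0],0]]'
python3 - <<'E'
from h import *
print((np.array([.544,-.314])-ctrl.get_obs()['ee_pos'][:2])*100)
for n,u,v in(('green',418,184),('white',418,231)): print(n,onz('top0',u,v,.05))
E
```

```text
time_s: 20.62
ee_pos: [0.4963, 0.0901, 0.2414]
eef_rot: [3.141, 0.0, 1.82]
force: [-0.2, -0.2, -3.4]
grip_width: 0.0644
grip_force: 39.7
[  4.76982848 -40.4085333 ]
green [ 0.61329204 -0.44876011  0.05      ]
white [ 0.43254908 -0.44642032  0.05      ]
```

```bash
python3 -m pendant '[[[0,0,1],0],[[0.1,-0.6,1],0],[[0.2,-1.5,0.5],0],[[0.3,-2.3,0],0],[[0.3,-2.5,0],0],[[0.3,-2.5,0],0],[[0.3,-2.5,0],0],[[0.3,-2.5,0],0],[[0.3,-2.5,0],0],[[0.3,-2.5,0],0],[[0.3,-2.5,0],0],[[0.3,-2.5,0],0],[[0.3,-2.5,0],0],[[0.3,-2.5,0],0],[[0.3,-2.5,0],0],[[0.3,-2.5,0],0],[[0.3,-2.5,0],0],[[0.3,-2.0,0],0],[[0.2,-1.5,0],0],[[0,-1,0],0]]' && python3 -m pendant '[[[0,0,-1],0],[[0,0,-2],0],[[0,0,-2],0],[[0,0,-2],0],[[0,0,-2],0],[[0,0,-2],0],[[0,0,-2],0],[[0,0,-2],0],[[0,0,-1],0],[[0,0,0],0],[[0,0,0],0]]'
```

```text
time_s: 22.28
ee_pos: [0.5459, -0.3258, 0.2663]
eef_rot: [-3.141, 0.0, 1.819]
force: [-0.6, 0.4, -3.8]
grip_width: 0.0642
grip_force: 39.7
time_s: 23.2
ee_pos: [0.5463, -0.3235, 0.1065]
eef_rot: [-3.142, -0.0, 1.82]
force: [0.5, -0.0, -2.9]
grip_width: 0.0642
grip_force: 39.7
```

```bash
python3 -m pendant '[[[0,0.6,-2],0],[[0,0.4,-2],0],[[0,0,-1],0],[[0,0,-0.3],0],[[0,0,0],0],[[0,0,0],0]]' - 15 && python3 -m pendant '[[[0,0,-0.2],0],[[0,0,-0.2],0],[[0,0,0],0]]' - 8
```

```text
time_s: 23.7
ee_pos: [0.5468, -0.3144, 0.0545]
eef_rot: [3.14, 0.001, 1.82]
force: [0.5, -0.2, -3.5]
grip_width: 0.0642
grip_force: 14.9
time_s: 23.95
ee_pos: [0.5466, -0.3142, 0.0497]
eef_rot: [3.141, 0.001, 1.82]
force: [1.2, -0.1, -0.7]
grip_width: 0.0643
grip_force: 8.0
```

Contact at the expected height. Now I'll ease the grip and lower while dragging up-slope to level it.

```bash
python3 -m pendant '[[[0.1,-0.3,-0.15],0],[[0.1,-0.3,-0.15],0],[[0.1,-0.3,-0.15],0],[[0,0,0],0]]' - 5 && python3 -m pendant '[[[0.1,-0.3,-0.15],0],[[0.1,-0.3,-0.15],0],[[0.1,-0.3,-0.1],0],[[0,0,0],0],[[0,0,0],0]]' - 5
```

```text
time_s: 24.28
ee_pos: [0.5498, -0.3239, 0.0451]
eef_rot: [3.14, 0.002, 1.819]
force: [2.2, -2.4, 6.2]
grip_width: 0.0639
grip_force: 5.0
time_s: 24.7
ee_pos: [0.552, -0.3319, 0.0402]
eef_rot: [-3.141, -0.0, 1.82]
force: [1.5, -2.2, 0.0]
grip_width: 0.0639
grip_force: 5.0
```

```bash
python3 -m pendant '[[[0,0,0],0],[[0,0,0],0],[[0,0,0],0],[[0,0,0],0],[[0,0,0],0],[[0,0,1],0],[[0,0,2],0],[[0,0,3],0],[[0,0,4],0],[[0,0,4],0],[[0,0,4],0],[[0,0,0],0],[[0,0,0],0]]' 1 8
python3 - <<'E'
from h import *
snap('wrist','w11');snap('top','t11')
a=cv2.imread('pics/w11.png'); g=cv2.cvtColor(a,cv2.COLOR_BGR2GRAY)
# rectify at bar-top plane z=.072 and disc-top z=.034 ; find disc circle & bar lines
for z in(.034,.072):
    m=np.mgrid[-300:301,-300:301].transpose(1,2,0).reshape(-1,2)*.0003
    q=proj('w11',np.c_[.552+m[:,1],-.332+m[:,0],0*m[:,0]+z]).astype(np.float32).reshape(601,601,2)
    r=cv2.GaussianBlur(cv2.remap(g,q[...,0],q[...,1],cv2.INTER_LINEAR),(5,5),1)
    if z<.05:
        c=cv2.HoughCircles(r,cv2.HOUGH_GRADIENT,1,50,param1=80,param2=20,minRadius=135,maxRadius=165)
        if c is not None:
            for x,y,R in c[0][:3]: print('disc',.552+(x-300)*.0003,-.332+(y-300)*.0003,R*.0003)
    else:
        l=cv2.HoughLinesP(cv2.Canny(r,30,80),1,np.pi/360,50,minLineLength=120,maxLineGap=15)
        for x1,y1,x2,y2 in l[:8,0]: print([round((v-300)*.3,1) for v in(x1,y1,x2,y2)],round(np.degrees(np.arctan2(y2-y1,x2-x1))%180,1))
E
```

```text
time_s: 25.78
ee_pos: [0.5527, -0.3322, 0.2238]
eef_rot: [3.138, 0.004, 1.82]
force: [-0.3, -0.1, -1.8]
grip_width: 0.0941
grip_force: 0.0
disc 0.55364996 -0.33664998 0.04467
[np.float64(-68.1), np.float64(-2.1), np.float64(-56.7), np.float64(-40.8)] 106.4
[np.float64(17.1), np.float64(-35.1), np.float64(80.7), np.float64(-16.2)] 16.6
[np.float64(-89.4), np.float64(62.1), np.float64(-55.2), np.float64(-54.0)] 106.4
[np.float64(66.0), np.float64(35.1), np.float64(77.1), np.float64(-2.4)] 106.5
[np.float64(-89.4), np.float64(50.1), np.float64(-57.0), np.float64(-59.1)] 106.5
[np.float64(52.5), np.float64(69.0), np.float64(74.1), np.float64(-3.0)] 106.7
[np.float64(-76.5), np.float64(39.0), np.float64(-51.9), np.float64(-43.8)] 106.5
[np.float64(-74.1), np.float64(18.0), np.float64(-61.2), np.float64(-24.9)] 106.7
```

The released disc measures as a true 44.7 mm circle at the flat-lying height, centred at (0.554,-0.337). That is about 25 mm from the tray's centre and clear of the walls. I'll hand in.

```bash
python3 -c "
from station import ctrl
print(ctrl.hand_in())"
```

```text
the job is handed in; nothing more can be done
None
```

The cover was turned to its open stop, lifted off along the axis, laid in the tray about 25 mm from its centre and let go; it measured as lying flat, and the job was handed in at about 26 s with no verdict returned.

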